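# Plug the tall table light into its sprung socket

## Robot

A 6-joint arm with a two-finger parallel gripper is mounted at the origin on the work surface. World frame = base frame: x ahead of the robot, y to its left, z up, the work surface at z = 0. Lengths are in mm, angles in rad, forces in N, time in s.
With the tool pointing down it reaches from about 425 to 925 mm from the base axis. Payload 12.5 kg.
Tool frame: the origin (TCP) lies between the finger pads; the fingertips stand 14 mm ahead of it and the grasp point (between the pads) lies 5 mm behind it; x points along the fingers, z is the direction in which the jaws open and shut, and the axes are right-handed (so a half turn about x gives the same grasp; the last joint's range is limited). The gripper opens to 85 mm and grips with 20 to 120 N. Pads are 22 mm wide; open, the fingers measure 114 mm over their backs; the gripper's body (76 mm by 85 mm) begins 54 mm behind the grasp point. The pads swing forward as they close: fully open they stand 13 mm farther back than shut.
Start: joints at [-1.269, 0.491, 1.559, -0, 1.092, -0.106], TCP at [247.893, -573.755, 224.427] pointing down, gripper open.
Joint ranges: [-3.1, 3.1], [-0.84, 2.19], [0.05, 2.79], [-1.13, 4.28], [0.06, 2.93], [-2.69, 2.69]. Speed limits (rad/s): [2.22, 2.22, 2.79, 3.14, 3.14, 3.14].

## Interface

Orientations are given as a unit quaternion [x, y, z, w].
In Python, from bench import robot gives the robot as it stands.
- The arm moves only by the tool drive_tool, never from a script. Its argument "commands" is a list of rows, each an object of numbers: "dx", "dy", "dz": the shift along the tool's x, y, z in m; "rx", "ry", "rz": the turn, a rotation vector about the tool's x, y, z in degrees; "jaw": the closure, from 0 (fully open) to 1 (shut). A call has 1 to 12 rows; each row shifts and turns the commanded pose from where the row before left it, along the tool's axes as they then stand; what a row does not reach is not made up. A row lasts 1/8 s, in which the tool goes at most 62.5 mm and 10.7 degrees, less where a joint would pass 70% of its speed; a pose out of reach is approached as far as the arm can. A call with a gripper value outside its range is refused whole. The fingers move at their own pace and stop on an object; "force" is the grip in N (left out, the last holds). Time passes only in rows, so rows that do not move let the fingers close. It gives the time, the measured TCP pose, the force and the opening at its end, in the units of the state.
- robot.get_state(): the state, without advancing time (a new reading comes with each control period).
- robot.capture(name): name is "side" or "top" or "wrist"; returns a dict with "pixels" (400x640x3 uint8, red, green, blue), "range_z" (400x640 float32, mm along the optical axis (not along the pixel's ray), 0 where there is no reading), "K" (3x3 intrinsics, pixels), "k1" (the pictures are not rectified: a ray, as slopes to the right and down, at radius r is drawn at 1 + k1 r^2 times it, then the intrinsics apply), "position" and "orientation" of the camera in the world. Camera axes: x right, y down, z forward; pixel columns grow to the right and rows downward; lengths in mm; the calibration is good to about 2 mm. A picture is of the moment at which its call begins.
- robot.sign_off(): hands the job in, once; it reports no verdict.
The state is a dict: "time_s": time; "q": joint angles; "joint_velocities": joint speeds; "tau": joint torques, N m; "ee_pos": TCP position; "tcp_rot": TCP orientation; "force": force on the tool from outside, world axes, zero at the start; "moment": the same for the moment, N m; "gripper_width": opening from 0.0 (shut) to 1.0 (fully open).
Only numpy, scipy, OpenCV 4.12 (cv2) and the standard library are available. Lean on these libraries where they do the work, as an engineer would, in place of code of your own. Each camera call takes 0.05 s, during which the arm holds its last target. There are 200 camera calls.

## Task

Supper is being laid in the caravan awning: take the tall table light, the one with the square head, out of the wooden rack and push its stem down into the metal socket on the table until it stands fully home on the socket's floor, gripped by the sprung side plunger, and let go of it. Leave the short light in the rack.

Things in the scene. Friction and masses are not known exactly. Their poses are not given: they have to be found in the camera images.
- tall_light: Light to move, 0.14-0.28 kg: aluminium stem 20 mm in diameter, 140 mm long, its lowest 8 mm tapering to 14 mm; on top a white head 42 mm square, 55 mm tall, its flat sides facing the light's own x and y. Origin: centre of the stem's foot; z up to the head. Starts upright in a hole of the wooden rack, foot 10 mm and head 150 to 205 mm above the table. A loose jar (85 mm) and mug (90 mm) stand near.
- holder: Socket fixed to the table: 100 x 100 x 8 mm plate under an aluminium block with a square well 26 x 26 mm. Well floor 8 mm above the table, straight walls to 55 mm, then sloping lips widening to about 45 mm at 70 mm. Origin: on the well's axis at table height, z up. Plunger on the +x side at 35 mm height, its knob reaching 75 mm out. Light fully home: foot at 8 mm, head top at 203 mm.
- plunger (a joint): Brass-nosed spring plunger in the well's side, in m: 0 = sprung out, round nose 5 mm from the well's axis; grows as a stem pushes it outward (0.002 to 0.005 beside a stem, stop 0.012). Spring: 2.4 N at 0 plus 0.8 N per mm. The light's weight alone does not carry it home: it needs a gentle push (up to about 15 N) past the plunger and right down to the floor; friction then holds it.
- short_light: Light to leave alone: stem 20 mm in diameter but 70 mm long, squat domed white head 52 mm across, 40 mm tall. Origin: centre of the foot, z up. Stands in the other hole of the rack, top 120 mm above the table. The rack is a fixed wooden block 70 x 190 mm, 65 mm high; its two holes are 22.4 mm in diameter, 55 mm deep, 110 mm apart.

How it is judged (in metres and radians):
At the end, for the whole second after the job is handed in: Tall light in the socket: foot within 5 mm of the well's floor and 10 mm of its axis, upright within 9.7 degrees, at rest, plunger pushed back at least 0.8 mm by its stem. Short light still in its rack hole, within 20 mm of its start, upright within 11 degrees (z of tall_light in the frame of holder below 0.013 m and horizontal distance between tall_light and holder below 0.01 m and angle between tall_light's own z axis and vertical below 0.17 rad and value of joint plunger above 0.0008 m and linear speed of tall_light below 0.02 m/s and distance of short_light from where it was at the start of the episode below 0.02 m and angle between short_light's own z axis and vertical below 0.2 rad); the robot touches nothing.
It fails at once if the short light is pulled out of the rack (distance of short_light from where it was at the start of the episode above 0.03 m).
It also fails if it takes over 45 s, if anything falls off the work surface, if the arm or the gripper's body presses on something with over 40 N, if the wrist force passes 120 N, or if a joint passes its speed limit or range.

## Working session

There is one attempt and no reset: what is moved stays moved. The work goes in short steps, Python scripts to look and compute and a tool call to move; the robot and the scene stay as the last step left them, time stands still between calls to the robot, and variables do not carry over. Pictures are saved under pics/ and viewed, about 8 in all and at most 12, crops included, and the job is handed in when it is done.

Besides the shell and the picture viewer there is one more tool, called in YAML: its name, and indented under it one key for each argument. drive_tool: Moves the arm, as the interface text tells. Its arguments: {"type":"object","properties":{"commands":{"type":"array"},"force":{"type":"number"}},"required":["commands"]}

```bash
mkdir -p pics; cat > h.py <<'E'
import numpy as np, cv2
from scipy.spatial.transform import Rotation as R
from bench import robot
def cloud(c):
    K=c["K"];h,w=c["range_z"].shape
    u,v=np.meshgrid(np.arange(w),np.arange(h))
    p=cv2.undistortPoints(np.stack([u,v],-1).reshape(-1,1,2).astype(np.float32),np.array(K,float),np.array([c["k1"],0,0,0,0.]))[:,0]
    z=c["range_z"].reshape(-1,1)
    P=np.hstack([p*z,z])
    return (R.from_quat(c["orientation"]).apply(P)+np.array(c["position"])).reshape(h,w,3)
def shot(name,fn):
    c=robot.capture(name); cv2.imwrite("pics/"+fn,c["pixels"][:,:,::-1]); np.savez("pics/"+fn+".npz",**{k:np.array(v) for k,v in c.items()}); return c,cloud(c)
E
python3 - <<'E'
from h import *
s=robot.get_state();print(s)
for n in("top","side"):
    c,P=shot(n,n+"1.png");print(n,c["position"],R.from_quat(c["orientation"]).as_matrix().round(3).tolist(),c["K"],c["k1"],(c["range_z"]>0).mean())
E
```

```text
{'time_s': 0.0, 'q': array([-1.26859198e+00,  4.91556424e-01,  1.55949864e+00,  2.18043747e-05,
        1.09171158e+00, -1.05553059e-01]), 'joint_velocities': array([-9.25812407e-06, -9.53571285e-04, -2.50340010e-03,  1.02656339e-03,
        4.51470212e-04,  2.02824705e-03]), 'tau': array([ 1.99510883e-03, -6.18437433e+01, -2.61594594e+01, -1.95806984e-05,
        3.97290903e-03,  2.85781647e-05]), 'ee_pos': array([ 247.81948126, -573.48573214,  223.81275804]), 'tcp_rot': array([ 0.38868117,  0.59119342, -0.38814406,  0.59056031]), 'force': array([-0.37134798, -0.43122825, -0.34680828]), 'moment': array([-0.02181496, -0.02439367,  0.00161389]), 'gripper_width': 0.9975980501755815}
top [469.8000935   -8.9844209  894.14549381] [[0.016, -0.998, 0.064], [-1.0, -0.016, 0.004], [-0.003, -0.064, -0.998]] [[380.52648274   0.         322.21465028]
 [  0.         380.52648274 191.47471219]
 [  0.           0.           1.        ]] -0.03289462572432614 0.99599609375
side [421.64529167 797.58369863 503.1664404 ] [[-0.989, -0.088, 0.122], [-0.15, 0.489, -0.859], [0.016, -0.868, -0.497]] [[510.95307967   0.         318.92374198]
 [  0.         510.95307967 208.57348589]
 [  0.           0.           1.        ]] -0.16601303678215115 0.995953125
```

View pics/top1.png

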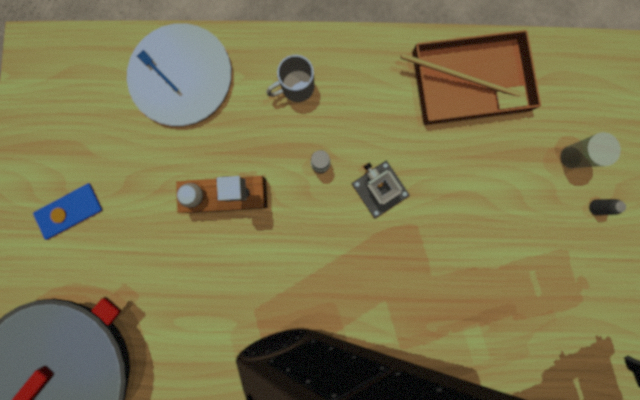

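View pics/side1.png

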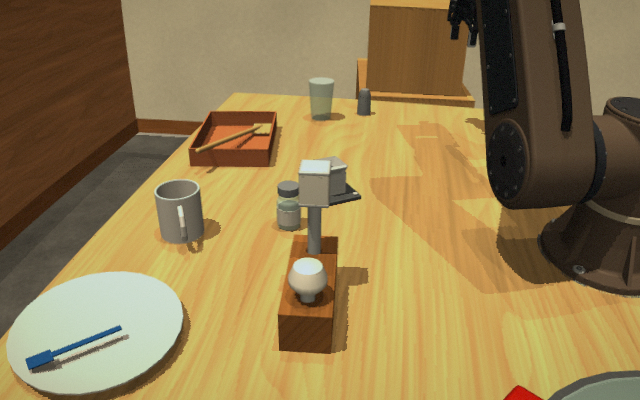

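The top view shows the tall square head at about (230,188), the short dome at (189,195), the rack from 177 to 267 across, the socket at (382,187) with its knob at (368,167), the jar at (320,161) and the mug at (297,78). The side view shows the square head at (315,183), the dome at (308,277), and the socket hidden behind the tall light.

```bash
python3 - <<'E'
from h import *
def ld(f):
    c=dict(np.load(f"pics/{f}.png.npz"));return c,cloud(c)
c,P=ld("top1"); d,Q=ld("side1")
def st(n,P,box,zl,zh):
    u0,u1,v0,v1=box; p=P[v0:v1,u0:u1].reshape(-1,3); p=p[(p[:,2]>zl)&(p[:,2]<zh)]
    r=cv2.minAreaRect(p[:,:2].astype(np.float32)); print(n,len(p),p.mean(0).round(1),'lo',np.percentile(p,2,0).round(1),'hi',np.percentile(p,98,0).round(1),'rect',np.round(r[0],1),np.round(r[1],1),round(r[2],1))
    return p
st("table",P,(260,300,230,250),-50,50)
st("tall top",P,(205,255,165,215),190,220)
st("short top",P,(170,215,175,215),95,130)
st("rack top",P,(170,275,170,220),58,72)
st("holder top",P,(345,415,150,225),62,78)
st("holder plate",P,(345,415,150,225),4,14)
st("knob",P,(355,376,155,175),20,50)
st("jar",P,(305,335,145,180),70,100)
st("mug",P,(260,320,50,105),70,110)
st("S tall top",Q,(290,340,155,175),195,212)
st("S tall head",Q,(290,340,155,210),152,212)
st("S short",Q,(280,335,250,300),90,130)
st("S jar",Q,(270,305,175,235),10,100)
st("S tab",Q,(400,440,300,340),-50,50)
E
```

```text
table 797 [ 4.133e+02  9.290e+01 -1.000e-01] lo [391.1  47.6  -3.2] hi [435.6 138.3   3.1] rect [413.3  93.1] [44.5 92. ] 1.0
tall top 576 [518.4 164.  204.5] lo [497.8 143.6 194. ] hi [539.5 185.9 207.3] rect [518.7 165.2] [43.  43.1] 4.5
short top 480 [509.1 270.1 112.4] lo [487.1 250.9  97.8] hi [532.3 292.8 121.5] rect [510.  272.4] [46.6 49.6] 86.8
rack top 1616 [510.1 210.5  65.1] lo [476.1 126.3  62.1] hi [552.2 313.3  68.3] rect [514.3 220.6] [ 70.3 192.1] 4.6
holder top 429 [ 535.  -142.1   68.8] lo [ 502.1 -174.1   62.6] hi [ 567.5 -108.8   73.6] rect [ 535.1 -141.5] [57.3 58.2] 34.5
holder plate 1099 [ 529.4 -137.3    8.3] lo [ 474.2 -200.9    4.5] hi [595.8 -81.   12.1] rect [ 545.  -140.7] [164.7 160.5] 1.1
knob 89 [ 577.4 -111.4   43.3] lo [ 565.4 -122.9   35.3] hi [ 590.9 -100.2   49. ] rect [ 577.6 -112.1] [30.5 21.1] 22.0
jar 275 [ 5.911e+02 -1.000e-01  8.490e+01] lo [573.3 -17.9  78.2] hi [609.2  17.5  88. ] rect [ 5.912e+02 -3.000e-01] [38.2 38.7] 47.3
mug 469 [776.9  63.6  83.7] lo [741.6  18.8  70.6] hi [816.3 113.6  92.6] rect [780.9  66. ] [96.1 78. ] 82.8
S tall top 465 [518.5 168.5 204.5] lo [498.1 144.8 201.7] hi [538.8 186.7 205.8] rect [518.8 165.5] [42.8 44.1] 5.0
S tall head 1470 [517.2 179.1 185.3] lo [497.3 148.  153.5] hi [538.3 187.7 205.6] rect [518.8 165.7] [42.8 44.5] 5.0
S short 1132 [507.5 285.8 107.9] lo [486.2 262.2  90.9] hi [530.6 299.4 120.1] rect [509.6 277.8] [46.4 48.7] 67.6
S jar 1000 [590.2  12.9  52.9] lo [570.8 -12.5  11.9] hi [611.9  22.2  85.8] rect [568.9  49.4] [ 44.4 150.4] 25.9
S tab 1599 [ 3.517e+02  2.225e+02 -2.000e-01] lo [323.4 178.3  -2. ] hi [379.7 263.9   1.7] rect [350.4 221. ] [60.4 94.9] 0.9
```

```bash
cat >> h.py <<'E'
def go(target,s=None):
    "shift in the present tool axes to a world point (mm) for the TCP"
    s=s or robot.get_state(); M=R.from_quat(s["tcp_rot"]); return M.inv().apply(np.array(target)-s["ee_pos"]).round(1)
E
python3 - <<'E'
from h import *
s=robot.get_state();M=R.from_quat(s["tcp_rot"]).as_matrix();print(M.round(3))
print("tool z yaw",np.degrees(np.arctan2(M[1,2],M[0,2])),"tool y yaw",np.degrees(np.arctan2(M[1,1],M[0,1])))
c=robot.capture("wrist");print(c["position"]-s["ee_pos"],(R.from_quat(s["tcp_rot"]).inv()*R.from_quat(c["orientation"])).as_matrix().round(2).tolist(), R.from_quat(s["tcp_rot"]).inv().apply(c["position"]-s["ee_pos"]),c["K"][0])
print("to holder lookout",go([500,-230,290]))
E
```

```text
[[-0.     0.918  0.397]
 [ 0.001  0.397 -0.918]
 [-1.     0.    -0.001]]
tool z yaw -66.63296253140288 tool y yaw 23.36703265845091
[ 62.78487822  27.81724791 149.81861171] [[-0.0, -0.27, 0.96], [-0.0, -0.96, -0.27], [1.0, -0.0, 0.0]] [-149.81238081   68.68027753   -0.79162076] [313.00340075   0.         318.15989371]
to holder lookout [ -65.8  367.7 -215.4]
```

drive_tool:
  commands:
    - {"dx": -0.0082, "dy": 0.052, "dz": -0.0298}
    - {"dx": -0.0082, "dy": 0.052, "dz": -0.0298}
    - {"dx": -0.0082, "dy": 0.052, "dz": -0.0298}
    - {"dx": -0.0082, "dy": 0.052, "dz": -0.0298}
    - {"dx": -0.0082, "dy": 0.052, "dz": -0.0298}
    - {"dx": -0.0082, "dy": 0.052, "dz": -0.0298}
    - {"dx": -0.0082, "dy": 0.052, "dz": -0.0298}
    - {"dx": -0.0082, "dy": 0.052, "dz": -0.0298}
    - {"rx": -10.2}
    - {"rx": -10.2}
    - {"rx": -10.2}
    - {"rx": -10.2}

```text
$.commands[0]: bad value
```

drive_tool:
  commands:
    - {"rx": -10.2}
    - {"rx": -10.2}
    - {"rx": -10.2}
    - {}
    - {}

```text
$.commands[0]: bad value
```

```bash
python3 - <<'E'
from h import *
s=robot.get_state();M=R.from_quat(s["tcp_rot"]).as_matrix();print(s["ee_pos"],M.round(3).tolist(),s["q"],s["time_s"],s["force"])
print("tool z yaw",np.degrees(np.arctan2(M[1,2],M[0,2])))
c,P=shot("wrist","w1.png")
m=(np.hypot(P[...,0]-535,P[...,1]+141.5)<48)&(P[...,2]>60)&(P[...,2]<80)
p=P[m];r=cv2.minAreaRect(p[:,:2].astype(np.float32));print(m.sum(),p.mean(0),np.percentile(p,[2,50,98],0),r, np.argwhere(m).mean(0))
print("above light",go([518.7,165.3,290]))
E
```

```text
[ 247.85645128 -573.56718282  223.96264382] [[-0.0, 0.918, 0.397], [0.001, 0.397, -0.918], [-1.0, 0.0, -0.001]] [-1.26857698e+00  4.91412459e-01  1.55932311e+00  2.92614449e-05
  1.09168248e+00 -1.05630045e-01] 0.15 [-0.05802459  0.23920255  0.10893771]
tool z yaw -66.63272211196261<stdin>:6: RuntimeWarning: Mean of empty slice.
  ret = um.true_divide(
Traceback (most recent call last):
IndexError: index -1 is out of bounds for axis 0 with size 0
```

The rows were refused, possibly because every field is required. I'll try one full row.

drive_tool:
  commands:
    - {"dx": -0.0082, "dy": 0.052, "dz": -0.0298, "rx": 0, "ry": 0, "rz": 0, "jaw": 0}

```text
time_s: 0.32
ee_pos: [282.6, -526.9, 231.5]
tcp_rot: [0.39, 0.59, -0.389, 0.59]
force: [1.5, -0.3, -0.7]
gripper_width: 0.999
```

drive_tool:
  commands:
    - {"dx": -0.0082, "dy": 0.052, "dz": -0.0298, "rx": 0, "ry": 0, "rz": 0, "jaw": 0}
    - {"dx": -0.0082, "dy": 0.052, "dz": -0.0298, "rx": 0, "ry": 0, "rz": 0, "jaw": 0}
    - {"dx": -0.0082, "dy": 0.052, "dz": -0.0298, "rx": 0, "ry": 0, "rz": 0, "jaw": 0}
    - {"dx": -0.0082, "dy": 0.052, "dz": -0.0298, "rx": 0, "ry": 0, "rz": 0, "jaw": 0}
    - {"dx": -0.0082, "dy": 0.052, "dz": -0.0298, "rx": 0, "ry": 0, "rz": 0, "jaw": 0}
    - {"dx": -0.0082, "dy": 0.052, "dz": -0.0298, "rx": 0, "ry": 0, "rz": 0, "jaw": 0}
    - {"dx": -0.0082, "dy": 0.052, "dz": -0.0298, "rx": 0, "ry": 0, "rz": 0, "jaw": 0}
    - {"dx": 0, "dy": 0, "dz": 0, "rx": -10.2, "ry": 0, "rz": 0, "jaw": 0}
    - {"dx": 0, "dy": 0, "dz": 0, "rx": -10.2, "ry": 0, "rz": 0, "jaw": 0}
    - {"dx": 0, "dy": 0, "dz": 0, "rx": -10.2, "ry": 0, "rz": 0, "jaw": 0}
    - {"dx": 0, "dy": 0, "dz": 0, "rx": -10.2, "ry": 0, "rz": 0, "jaw": 0}

```text
time_s: 1.7
ee_pos: [535.2, -189.8, 289.9]
tcp_rot: [0.156, 0.69, -0.156, 0.69]
force: [-1.0, 0.0, 0.1]
gripper_width: 0.997
```

drive_tool:
  commands:
    - {"dx": 0, "dy": 0, "dz": 0, "rx": -10.2, "ry": 0, "rz": 0, "jaw": 0}
    - {"dx": 0, "dy": 0, "dz": 0, "rx": -10.2, "ry": 0, "rz": 0, "jaw": 0}
    - {"dx": 0, "dy": 0, "dz": 0, "rx": -10.2, "ry": 0, "rz": 0, "jaw": 0}
    - {"dx": 0, "dy": 0, "dz": 0, "rx": 0, "ry": 0, "rz": 0, "jaw": 0}
    - {"dx": 0, "dy": 0, "dz": 0, "rx": 0, "ry": 0, "rz": 0, "jaw": 0}

```text
time_s: 2.33
ee_pos: [535.2, -189.9, 289.9]
tcp_rot: [-0.028, 0.707, 0.028, 0.707]
force: [0.0, 0.3, 0.2]
gripper_width: 1.0
```

```bash
python3 - <<'E'
from h import *
s=robot.get_state();M=R.from_quat(s["tcp_rot"]).as_matrix();print(s["ee_pos"],M.round(3).tolist(),s["q"],s["time_s"],s["force"])
print("tool z yaw",np.degrees(np.arctan2(M[1,2],M[0,2])))
c,P=shot("wrist","w1.png")
print("above light",go([518.7,165.3,290]))
m=(np.hypot(P[...,0]-535,P[...,1]+141.5)<48)&(P[...,2]>62)&(P[...,2]<80)
p=P[m];r=cv2.minAreaRect(p[:,:2].astype(np.float32));print(m.sum(),p.mean(0),np.percentile(p,[2,50,98],0),r, np.argwhere(m).mean(0))
E
```

```text
[ 535.20121473 -189.91932532  289.94030993] [[-0.0, -0.079, 0.997], [-0.0, 0.997, 0.079], [-1.0, -0.0, -0.0]] [-4.57264361e-01  3.48459243e-01  1.61253488e+00 -7.81744853e-05
  1.18063878e+00 -5.36444575e-01] 2.325 [0.00621034 0.2714204  0.20627849]
tool z yaw 4.538395652992207
above light [ -0.  355.4  11.9]
1560 [ 534.13783687 -140.39105737   68.71045434] [[ 501.50500361 -173.39586735   62.49312598]
 [ 534.2396937  -140.36117739   69.4232296 ]
 [ 566.49650771 -108.27221989   72.5255956 ]] ((534.1338500976562, -140.9852294921875), (57.72945022583008, 57.71087646484375), 34.251041412353516) [132.2474359  321.29551282]
```

View pics/w1.png

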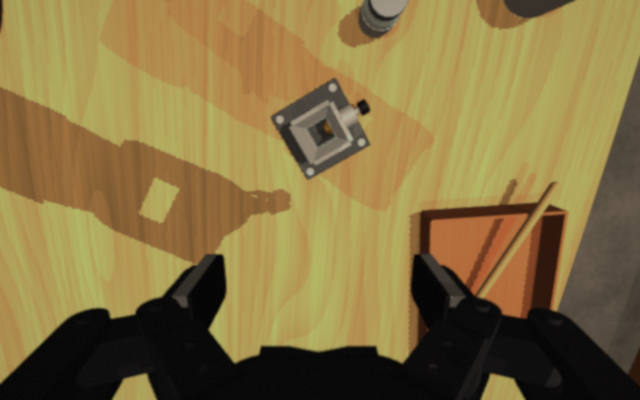

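The wrist view shows the socket's mouth at about (321,131), the knob at (362,107) and the jar at (384,12). It puts the socket at (534.1,-141.0) with the top at about 70 mm, within 1 mm of the top camera. Next is the light.

drive_tool:
  commands:
    - {"dx": 0, "dy": 0.0592, "dz": 0.002, "rx": 0, "ry": 0, "rz": 0, "jaw": 0}
    - {"dx": 0, "dy": 0.0592, "dz": 0.002, "rx": 0, "ry": 0, "rz": 0, "jaw": 0}
    - {"dx": 0, "dy": 0.0592, "dz": 0.002, "rx": 0, "ry": 0, "rz": 0, "jaw": 0}
    - {"dx": 0, "dy": 0.0592, "dz": 0.002, "rx": 0, "ry": 0, "rz": 0, "jaw": 0}
    - {"dx": 0, "dy": 0.0592, "dz": 0.002, "rx": 0, "ry": 0, "rz": 0, "jaw": 0}
    - {"dx": 0, "dy": 0.0592, "dz": 0.002, "rx": 0, "ry": 0, "rz": 0, "jaw": 0}
    - {"dx": 0, "dy": 0, "dz": 0, "rx": 0, "ry": 0, "rz": 0, "jaw": 0}
    - {"dx": 0, "dy": 0, "dz": 0, "rx": 0, "ry": 0, "rz": 0, "jaw": 0}

```text
time_s: 3.38
ee_pos: [517.6, 164.9, 289.9]
tcp_rot: [-0.029, 0.707, 0.029, 0.706]
force: [0.3, -0.5, -0.5]
gripper_width: 1.0
```

```bash
python3 - <<'E'
from h import *
s=robot.get_state();print(s["ee_pos"],s["q"],s["time_s"])
c,P=shot("wrist","w2.png")
m=(np.hypot(P[...,0]-518.7,P[...,1]-165.3)<45)&(P[...,2]>195)&(P[...,2]<212)
p=P[m];r=cv2.minAreaRect(p[:,:2].astype(np.float32));print(m.sum(),np.percentile(p,[2,50,98],0),r, np.argwhere(m).mean(0))
print("grasp",go([518.7,165.3,178]))
E
```

```text
[517.61017812 164.89268713 289.87717372] [ 1.86944147e-01  3.10974321e-01  1.66988084e+00 -3.40404890e-04
  1.16096341e+00  1.04592600e-01] 3.375
2903 [[496.82403672 145.41713484 201.79871855]
 [517.28149213 167.12347513 205.23406732]
 [537.77966362 186.76706389 206.65378533]] ((517.4105834960938, 165.60763549804688), (42.857025146484375, 42.331085205078125), 4.779064655303955) [204.41784361 319.03031347]
grasp [111.9   0.9   1. ]
```

View pics/w2.png

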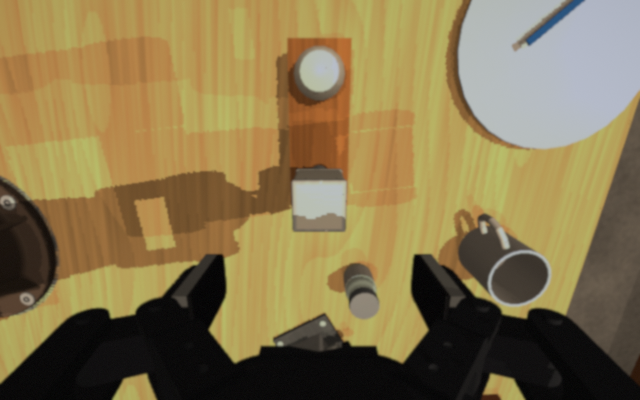

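The wrist view shows the square head at (319,203) midway between the fingers, the dome at (320,72) and the jar at (362,290), which is clear of the descent. The head comes out at (517.4,165.6) with its top at 205 mm and yaw 4.8°, and the TCP is centred over it.

drive_tool:
  commands:
    - {"dx": 0.04, "dy": 0.0007, "dz": 0, "rx": 0, "ry": 0, "rz": 0, "jaw": 0}
    - {"dx": 0.04, "dy": 0, "dz": 0, "rx": 0, "ry": 0, "rz": 0, "jaw": 0}
    - {"dx": 0.037, "dy": 0, "dz": 0, "rx": 0, "ry": 0, "rz": 0, "jaw": 0}
    - {"dx": 0, "dy": 0, "dz": 0, "rx": 0, "ry": 0, "rz": 0, "jaw": 0.3}
    - {"dx": 0, "dy": 0, "dz": 0, "rx": 0, "ry": 0, "rz": 0, "jaw": 0.4}
    - {"dx": 0, "dy": 0, "dz": 0, "rx": 0, "ry": 0, "rz": 0, "jaw": 0.7}
    - {"dx": 0, "dy": 0, "dz": 0, "rx": 0, "ry": 0, "rz": 0, "jaw": 1}
    - {"dx": 0, "dy": 0, "dz": 0, "rx": 0, "ry": 0, "rz": 0, "jaw": 1}
    - {"dx": 0, "dy": 0, "dz": 0, "rx": 0, "ry": 0, "rz": 0, "jaw": 1}
    - {"dx": 0, "dy": 0, "dz": 0, "rx": 0, "ry": 0, "rz": 0, "jaw": 1}
  force: 50

```text
time_s: 4.68
ee_pos: [518.4, 165.8, 174.8]
tcp_rot: [-0.029, 0.705, 0.029, 0.708]
force: [0.1, 0.0, 7.4]
gripper_width: 0.478
```

The grip is on the head, with the width matching 42 mm. Lifting straight up.

drive_tool:
  commands:
    - {"dx": -0.015, "dy": 0, "dz": 0, "rx": 0, "ry": 0, "rz": 0, "jaw": 1}
    - {"dx": -0.02, "dy": 0, "dz": 0, "rx": 0, "ry": 0, "rz": 0, "jaw": 1}
    - {"dx": -0.02, "dy": 0, "dz": 0, "rx": 0, "ry": 0, "rz": 0, "jaw": 1}
    - {"dx": -0.02, "dy": 0, "dz": 0, "rx": 0, "ry": 0, "rz": 0, "jaw": 1}
    - {"dx": -0.025, "dy": 0, "dz": 0, "rx": 0, "ry": 0, "rz": 0, "jaw": 1}
    - {"dx": -0.025, "dy": 0, "dz": 0, "rx": 0, "ry": 0, "rz": 0, "jaw": 1}
    - {"dx": 0, "dy": 0, "dz": 0, "rx": 0, "ry": 0, "rz": 0, "jaw": 1}
    - {"dx": 0, "dy": 0, "dz": 0, "rx": 0, "ry": 0, "rz": 0, "jaw": 1}
  force: 60

```text
time_s: 5.68
ee_pos: [517.1, 165.7, 297.5]
tcp_rot: [-0.029, 0.707, 0.029, 0.706]
force: [-0.3, 0.9, -3.4]
gripper_width: 0.479
```

```bash
python3 - <<'E'
from h import *
s=robot.get_state();print(s["ee_pos"],R.from_quat(s["tcp_rot"]).as_matrix().round(4).tolist(),s["force"],s["moment"],s["gripper_width"],s["time_s"])
d,Q=shot("side","side2.png")
m=(np.hypot(Q[...,0]-518,Q[...,1]-165)<60)&(Q[...,2]>140)&(Q[...,2]<257)
p=Q[m]; print(m.sum(),np.argwhere(m).mean(0))
for a,b in((140,160),(160,180),(180,200),(200,220),(220,240),(240,257)):
    q=p[(p[:,2]>a)&(p[:,2]<b)]; q=q[np.abs(q[:,0]-518)<30]
    if len(q): print(a,len(q),np.percentile(q,[5,50,95],0).round(1).tolist())
print("above holder",go([535.1,-141,s["ee_pos"][2]]))
E
```

```text
[517.13574961 165.68369119 297.45591779] [[-0.0008, -0.0831, 0.9965], [-0.0002, 0.9965, 0.0831], [-1.0, -0.0002, -0.0008]] [-0.32258485  0.93436181 -3.42646389] [ 0.05169865  0.02277894 -0.00338392] 0.47895170385022534 5.675
1062 [170.15630885 315.45103578]
140 159 [[508.1, 167.6, 141.6], [515.6, 172.2, 150.4], [525.0, 175.0, 158.9]]
160 179 [[507.7, 165.4, 160.9], [515.9, 172.3, 170.0], [525.1, 175.0, 179.1]]
180 182 [[508.0, 165.9, 181.5], [515.6, 172.3, 190.5], [525.3, 175.2, 199.0]]
200 182 [[508.2, 166.9, 201.5], [516.4, 172.5, 210.2], [525.4, 174.9, 218.8]]
220 190 [[508.6, 167.0, 221.0], [516.6, 172.4, 230.2], [525.4, 174.9, 238.8]]
240 170 [[508.6, 167.4, 240.9], [515.9, 172.2, 248.6], [525.6, 174.7, 255.9]]
above holder [-2.000e-01 -3.071e+02 -7.600e+00]
```

View pics/side2.png

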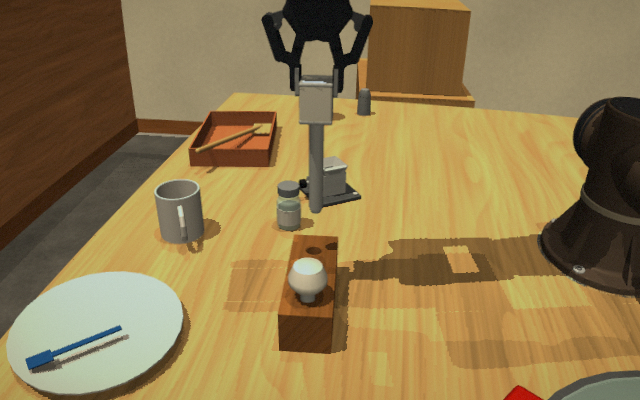

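The side view shows the light gripped upright, with its stem at (316,165) and foot at (317,212). The rack hole is empty at (314,250) and the short light is untouched at (307,278). Now over to the socket.

drive_tool:
  commands:
    - {"dx": 0, "dy": -0.0512, "dz": -0.00135, "rx": 0, "ry": 0, "rz": 0, "jaw": 1}
    - {"dx": 0, "dy": -0.0512, "dz": -0.00135, "rx": 0, "ry": 0, "rz": 0, "jaw": 1}
    - {"dx": 0, "dy": -0.0512, "dz": -0.00135, "rx": 0, "ry": 0, "rz": 0, "jaw": 1}
    - {"dx": 0, "dy": -0.0512, "dz": -0.00135, "rx": 0, "ry": 0, "rz": 0, "jaw": 1}
    - {"dx": 0, "dy": -0.0512, "dz": -0.00135, "rx": 0, "ry": 0, "rz": 0, "jaw": 1}
    - {"dx": 0, "dy": -0.0512, "dz": -0.00135, "rx": 0, "ry": 0, "rz": 0, "jaw": 1}
    - {"dx": 0, "dy": 0, "dz": 0, "rx": 0, "ry": 0, "rz": 0, "jaw": 1}
    - {"dx": 0.045, "dy": 0, "dz": 0, "rx": 0, "ry": 0, "rz": 0, "jaw": 1}
    - {"dx": 0, "dy": 0, "dz": 0, "rx": 0, "ry": 0, "rz": 0, "jaw": 1}
    - {"dx": 0, "dy": 0, "dz": 0, "rx": 0, "ry": 0, "rz": 0, "jaw": 1}

```text
time_s: 6.98
ee_pos: [535.5, -140.7, 253.9]
tcp_rot: [-0.03, 0.706, 0.03, 0.707]
force: [0.3, 0.2, -2.2]
gripper_width: 0.477
```

```bash
python3 - <<'E'
from h import *
s=robot.get_state();print(s["ee_pos"],R.from_quat(s["tcp_rot"]).as_matrix().round(4).tolist(),s["force"],s["gripper_width"],s["time_s"])
d,Q=shot("side","side3.png")
m=(np.hypot(Q[...,0]-534,Q[...,1]+141)<50)&(Q[...,2]>50)&(Q[...,2]<200)
p=Q[m]; print(m.sum(),np.argwhere(m).mean(0))
for a in range(60,200,10):
    q=p[(p[:,2]>a)&(p[:,2]<a+10)]
    if len(q): print(a,len(q),np.percentile(q,[5,50,95],0).round(1).tolist())
h=p[(p[:,2]>66)&(p[:,2]<74)];print(cv2.minAreaRect(h[:,:2].astype(np.float32)))
cv2.imwrite("pics/side3c.png",cv2.resize(d["pixels"][60:230,230:430,::-1],None,fx=3,fy=3))
E
```

```text
[ 535.48979107 -140.70511017  253.87147039] [[0.0004, -0.0837, 0.9965], [-0.0002, 0.9965, 0.0837], [-1.0, -0.0002, 0.0004]] [ 0.25736023  0.15370759 -2.15204509] 0.4765176632035226 6.975
1092 [147.97344322 329.51282051]
60 275 [[505.9, -168.0, 60.7], [534.4, -148.0, 66.2], [562.5, -109.9, 69.7]]
70 93 [[505.8, -170.2, 70.1], [534.2, -135.9, 70.9], [566.5, -108.4, 72.5]]
90 31 [[527.9, -137.8, 91.5], [535.2, -135.0, 96.0], [542.0, -131.3, 99.7]]
100 50 [[526.7, -140.3, 100.5], [534.5, -134.1, 105.6], [544.2, -129.7, 109.5]]
110 42 [[527.1, -140.2, 110.6], [535.7, -134.7, 114.9], [544.4, -131.6, 119.0]]
120 50 [[527.3, -140.5, 120.3], [535.1, -134.7, 125.1], [544.8, -131.1, 129.3]]
130 48 [[527.5, -141.0, 131.0], [536.4, -135.3, 135.3], [545.1, -131.1, 139.4]]
140 46 [[527.7, -139.6, 140.8], [535.0, -134.4, 145.6], [545.4, -130.8, 149.4]]
150 53 [[526.6, -142.0, 150.6], [535.0, -135.1, 154.9], [545.7, -130.9, 159.7]]
160 50 [[526.6, -141.0, 160.4], [535.2, -134.0, 164.8], [545.7, -131.1, 168.8]]
170 52 [[526.9, -142.1, 170.4], [535.1, -134.1, 174.5], [545.9, -130.8, 178.2]]
180 50 [[527.1, -139.8, 180.5], [534.9, -133.9, 184.5], [543.8, -130.9, 189.0]]
190 50 [[527.3, -139.9, 190.4], [535.6, -134.0, 194.4], [544.2, -130.3, 199.1]]
((534.708251953125, -140.51715087890625), (59.66300964355469, 57.183074951171875), 34.91350173950195)
```

View pics/side3c.png

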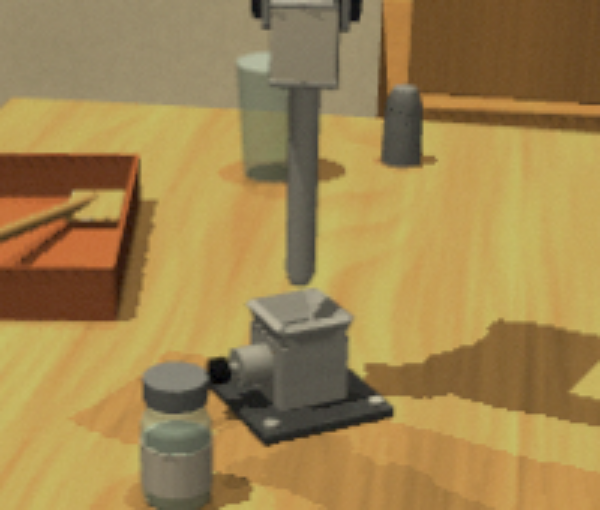

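The side view shows the stem hanging straight above the socket mouth, with its foot at about (300,280) in the crop. In the same view the stem axis is (535.8,-141) and the socket (534.7,-140.5). I'll shift about 1.5 mm and go in.

drive_tool:
  commands:
    - {"dx": 0.01, "dy": 0, "dz": -0.0015, "rx": 0, "ry": 0, "rz": 0, "jaw": 1}
    - {"dx": 0.01, "dy": 0, "dz": 0, "rx": 0, "ry": 0, "rz": 0, "jaw": 1}
    - {"dx": 0.008, "dy": 0, "dz": 0, "rx": 0, "ry": 0, "rz": 0, "jaw": 1}
    - {"dx": 0.006, "dy": 0, "dz": 0, "rx": 0, "ry": 0, "rz": 0, "jaw": 1}
    - {"dx": 0.004, "dy": 0, "dz": 0, "rx": 0, "ry": 0, "rz": 0, "jaw": 1}
    - {"dx": 0, "dy": 0, "dz": 0, "rx": 0, "ry": 0, "rz": 0, "jaw": 1}

```text
time_s: 7.78
ee_pos: [533.6, -141.2, 214.8]
tcp_rot: [-0.029, 0.707, 0.029, 0.706]
force: [-0.3, -0.7, -2.1]
gripper_width: 0.476
```

The foot is at about 50 mm, inside the straight walls with no contact force. Continuing past the plunger.

drive_tool:
  commands:
    - {"dx": 0.005, "dy": 0, "dz": 0, "rx": 0, "ry": 0, "rz": 0, "jaw": 1}
    - {"dx": 0.005, "dy": 0, "dz": 0, "rx": 0, "ry": 0, "rz": 0, "jaw": 1}
    - {"dx": 0.005, "dy": 0, "dz": 0, "rx": 0, "ry": 0, "rz": 0, "jaw": 1}
    - {"dx": 0.005, "dy": 0, "dz": 0, "rx": 0, "ry": 0, "rz": 0, "jaw": 1}
    - {"dx": 0.005, "dy": 0, "dz": 0, "rx": 0, "ry": 0, "rz": 0, "jaw": 1}
    - {"dx": 0, "dy": 0, "dz": 0, "rx": 0, "ry": 0, "rz": 0, "jaw": 1}

```text
time_s: 8.52
ee_pos: [533.2, -141.2, 189.3]
tcp_rot: [-0.029, 0.707, 0.029, 0.706]
force: [-1.5, -1.4, -4.2]
gripper_width: 0.474
```

The lateral force of about (-1.5,-1.4) N shows the plunger bearing on the stem. About 16 mm to go.

drive_tool:
  commands:
    - {"dx": 0.004, "dy": 0, "dz": 0, "rx": 0, "ry": 0, "rz": 0, "jaw": 1}
    - {"dx": 0.004, "dy": 0, "dz": 0, "rx": 0, "ry": 0, "rz": 0, "jaw": 1}
    - {"dx": 0.003, "dy": 0, "dz": 0, "rx": 0, "ry": 0, "rz": 0, "jaw": 1}
    - {"dx": 0.002, "dy": 0, "dz": 0, "rx": 0, "ry": 0, "rz": 0, "jaw": 1}
    - {"dx": 0.001, "dy": 0, "dz": 0, "rx": 0, "ry": 0, "rz": 0, "jaw": 1}
    - {"dx": 0, "dy": 0, "dz": 0, "rx": 0, "ry": 0, "rz": 0, "jaw": 1}

```text
time_s: 9.28
ee_pos: [533.5, -141.2, 175.9]
tcp_rot: [-0.029, 0.707, 0.029, 0.706]
force: [-2.8, -2.5, -2.7]
gripper_width: 0.48
```

drive_tool:
  commands:
    - {"dx": 0.001, "dy": 0, "dz": 0, "rx": 0, "ry": 0, "rz": 0, "jaw": 1}
    - {"dx": 0.001, "dy": 0, "dz": 0, "rx": 0, "ry": 0, "rz": 0, "jaw": 1}
    - {"dx": 0.001, "dy": 0, "dz": 0, "rx": 0, "ry": 0, "rz": 0, "jaw": 1}
    - {"dx": 0, "dy": 0, "dz": 0, "rx": 0, "ry": 0, "rz": 0, "jaw": 1}

```text
time_s: 9.78
ee_pos: [533.6, -141.2, 173.0]
tcp_rot: [-0.029, 0.706, 0.029, 0.707]
force: [-2.7, -3.4, -0.5]
gripper_width: 0.482
```

drive_tool:
  commands:
    - {"dx": 0.001, "dy": 0, "dz": 0, "rx": 0, "ry": 0, "rz": 0, "jaw": 1}
    - {"dx": 0.001, "dy": 0, "dz": 0, "rx": 0, "ry": 0, "rz": 0, "jaw": 1}
    - {"dx": 0, "dy": 0, "dz": 0, "rx": 0, "ry": 0, "rz": 0, "jaw": 1}

```text
time_s: 10.15
ee_pos: [533.9, -141.5, 172.8]
tcp_rot: [-0.03, 0.706, 0.029, 0.707]
force: [-6.2, -2.0, 17.2]
gripper_width: 0.477
```

The floor is reached: 17 N up, at exactly the predicted height of 172.8 mm. Release and retreat.

drive_tool:
  commands:
    - {"dx": 0, "dy": 0, "dz": 0, "rx": 0, "ry": 0, "rz": 0, "jaw": 0.3}
    - {"dx": 0, "dy": 0, "dz": 0, "rx": 0, "ry": 0, "rz": 0, "jaw": 0}
    - {"dx": 0, "dy": 0, "dz": 0, "rx": 0, "ry": 0, "rz": 0, "jaw": 0}
    - {"dx": 0, "dy": 0, "dz": 0, "rx": 0, "ry": 0, "rz": 0, "jaw": 0}
    - {"dx": 0, "dy": 0, "dz": 0, "rx": 0, "ry": 0, "rz": 0, "jaw": 0}
    - {"dx": -0.02, "dy": 0, "dz": 0, "rx": 0, "ry": 0, "rz": 0, "jaw": 0}
    - {"dx": -0.03, "dy": 0, "dz": 0, "rx": 0, "ry": 0, "rz": 0, "jaw": 0}
    - {"dx": -0.03, "dy": 0, "dz": 0, "rx": 0, "ry": 0, "rz": 0, "jaw": 0}
    - {"dx": -0.03, "dy": 0, "dz": 0, "rx": 0, "ry": 0, "rz": 0, "jaw": 0}
    - {"dx": 0, "dy": 0, "dz": 0, "rx": 0, "ry": 0, "rz": 0, "jaw": 0}
    - {"dx": 0, "dy": 0, "dz": 0, "rx": 0, "ry": 0, "rz": 0, "jaw": 0}

```text
time_s: 11.52
ee_pos: [533.3, -141.1, 280.3]
tcp_rot: [-0.029, 0.707, 0.029, 0.706]
force: [0.1, -0.1, 0.1]
gripper_width: 1.0
```

```bash
python3 - <<'E'
from h import *
s=robot.get_state();print(s["ee_pos"],s["force"],s["gripper_width"],s["time_s"])
d,Q=shot("side","side4.png"); w,W=shot("wrist","w4.png")
for n,P in(("side",Q),("wrist",W)):
    p=P[(np.hypot(P[...,0]-534,P[...,1]+141)<40)&(P[...,2]>195)&(P[...,2]<212)]
    r=cv2.minAreaRect(p[:,:2].astype(np.float32));print(n,"top",len(p),np.median(p,0),r)
p=Q[np.hypot(Q[...,0]-534,Q[...,1]+141)<50]
for a in range(80,150,10):
    q=p[(p[:,2]>a)&(p[:,2]<a+10)];print(a,np.percentile(q,[5,50,95],0).round(1).tolist())
p=p[(p[:,2]>64)&(p[:,2]<76)];print("holder",cv2.minAreaRect(p[:,:2].astype(np.float32)))
p=Q[250:300,280:335].reshape(-1,3);p=p[(p[:,2]>90)&(p[:,2]<130)];print("short",p.mean(0))
k=d["pixels"]; cv2.imwrite("pics/side4c.png",cv2.resize(k[60:310,230:430,::-1],None,fx=2.4,fy=2.4))
E
```

```text
[ 533.29078686 -141.08100093  280.32363048] [ 0.07259959 -0.1422465   0.06675643] 0.9999927299633395 11.525
side top 236 [ 532.90322219 -130.91207649  202.20156057] ((533.3340454101562, -143.11439514160156), (42.36602783203125, 48.027854919433594), 5.115423202514648)
wrist top 3057 [ 531.6022616  -140.99238052  203.27171798] ((531.8178100585938, -142.3404998779297), (42.95622634887695, 42.668025970458984), 4.878422737121582)
80 [[524.2, -141.6, 80.4], [533.0, -135.6, 85.1], [541.9, -132.6, 88.8]]
90 [[524.4, -140.5, 90.3], [533.4, -136.5, 94.8], [542.3, -133.3, 99.5]]
100 [[524.7, -141.4, 100.6], [533.6, -137.0, 105.1], [542.6, -133.7, 109.4]]
110 [[525.0, -142.3, 110.7], [532.6, -136.5, 115.1], [543.0, -133.9, 119.8]]
120 [[524.1, -144.0, 120.8], [532.7, -136.7, 125.4], [543.3, -132.9, 129.7]]
130 [[524.0, -143.1, 130.8], [531.0, -136.0, 134.6], [540.8, -132.3, 139.6]]
140 [[519.7, -139.9, 140.3], [532.3, -134.3, 143.0], [540.3, -123.1, 149.8]]
holder ((535.0527954101562, -139.88540649414062), (59.52118682861328, 57.921241760253906), 36.23978042602539)
short [507.58586437 285.76546797 108.03337713]
```

View pics/side4c.png

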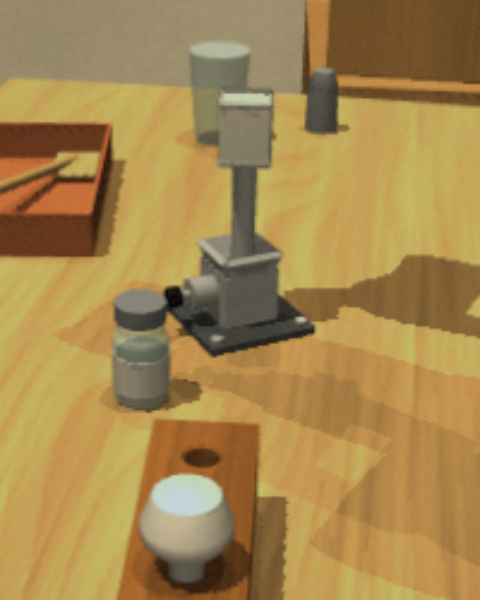

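The side view shows the light standing upright in the socket (head at (245,130), stem into the mouth at (243,245)) and the gripper clear. The knob is out at (175,296), and the short light is unmoved at (187,520). The head top is at 203 mm, so it is home. Handing in.

```bash
python3 -c "
from bench import robot
print(robot.sign_off())"
```

```text
the job is handed in; nothing more can be done
None
```

The tall light is standing fully home in the socket and has been released. The short light is still in its rack hole. I handed the job in at about 11.6 s; no verdict is reported.

**Last checks:**
- **Seating:** the floor stopped the push with 17 N at the predicted height, slightly above the 15 N the task suggests. After release the head top measured 203.3 mm from the wrist camera and 202.2 mm from the side camera, against 203 mm for fully home.
- **Position:** the stem sits about 2 to 4 mm off the well's axis, on the side away from the plunger, which is where the plunger should press it. The light stands upright to within about 1 to 2 degrees.
- **Plunger:** I could not read its travel directly. I infer that it grips from the sideways force on the tool, about 4 N away from the plunger, as the stem went past it.
- **Short light:** it measured within 0.2 mm of its starting point in the same side view.
- **Gripper:** it is clear above the light, with the force reading at zero.

**Disagreement:** the cameras differed by about 1 to 1.5 mm in x, within the stated calibration, so it did not affect the fit.

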